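# Put the round pastry cutters away, nested in their tin

### The job

Put the four plain round pastry cutters away in the shallow round tin, nested one inside the other, each standing flat on the floor of the tin with its rolled rim up. The fluted cutter, the square cutter and the round one with the strap handle belong to other sets: leave them where they stand.

Things in the scene. Friction and masses are not known exactly. Their poses are not given: they have to be found in the camera images.
- round_26: Plain round pastry cutter of stainless steel: a smooth open ring, 26 mm across outside (28 mm over the small rolled bead at the top), 22 mm inside, wall 2 mm, 36 mm high. Loose, under 0.09 kg. Origin: on the axis, at the bottom edge; z up the axis. Stands on the counter, rolled rim up, at every start.
- round_40: Plain round pastry cutter of stainless steel: a smooth open ring, 40 mm across outside (42 mm over the small rolled bead at the top), 36 mm inside, wall 2 mm, 36 mm high. Loose, under 0.09 kg. Origin: on the axis, at the bottom edge; z up the axis. Stands on the counter, rolled rim up, at every start.
- round_54: Plain round pastry cutter of stainless steel: a smooth open ring, 54 mm across outside (56 mm over the small rolled bead at the top), 50 mm inside, wall 2 mm, 36 mm high. Loose, under 0.09 kg. Origin: on the axis, at the bottom edge; z up the axis. Stands on the counter, rolled rim up, at every start.
- round_68: Plain round pastry cutter of stainless steel: a smooth open ring, 68 mm across outside (70 mm over the small rolled bead at the top), 64 mm inside, wall 2 mm, 36 mm high. Loose, under 0.09 kg. Origin: on the axis, at the bottom edge; z up the axis. Stands on the counter, rolled rim up, at every start.
- fluted_cutter: Fluted steel pastry cutter, wavy outline of 8 lobes, 65 mm across, 36 mm high, open. Not of the round set. Origin: centre of its bottom edge.
- square_cutter: Square steel cutter with rounded corners, 56 mm a side (74 mm across corners), 36 mm high, open. Not of the round set. Origin: centre of its bottom edge; x and y square to its sides.
- scone_cutter: Round steel scone cutter, 54 mm across, 36 mm high, with a fixed strap handle 13 mm wide arched over its mouth along its own x, 67 mm high in all. Not of the round set. Origin: centre of its bottom edge.
- cutter_tin: Shallow round open baking tin, dull aluminium, 0.5 kg, loose: 162 mm across over the rim, 30 mm high, inside 145 mm across at the floor and 153 mm at the rim, floor 3 mm thick. Origin: centre of its underside, z up.
- egg_box: Bystander: closed grey moulded-pulp box of six eggs, 110 x 156 mm (x, y), 70 mm high, does not move. Origin: centre of its underside.
There are look-alikes about, which are no part of the job. Leave any black or blue look-alike of the round_26 alone. Leave any blue look-alike of the round_40 alone.

How it is judged:
At the end, for the whole second after the job is handed in: The four plain round cutters stand flat in the tin, rim up (undersides within 8 mm of the tin's, tilt under 0.1 rad), each inside the next larger (axes within 8 mm), at rest; the tin is upright on the counter; the three other cutters are within 25 mm of where they stood (horizontal distance between each of round_26, round_40, round_54, round_68 and cutter_tin below 0.055 m and z of each of round_26, round_40, round_54, round_68 in the frame of cutter_tin below 0.008 m and angle between each of round_26, round_40, round_54, round_68's own z axis and vertical below 0.1 rad and linear speed of each of round_26, round_40, round_54, round_68 below 0.02 m/s and angular speed of each of round_26, round_40, round_54, round_68 below 0.2 rad/s and horizontal distance between round_26 and round_40 below 0.008 m and horizontal distance between round_40 and round_54 below 0.008 m and horizontal distance between round_54 and round_68 below 0.008 m and angle between cutter_tin's own z axis and vertical below 0.06 rad and height (world z) of cutter_tin below 0.006 m and distance of each of fluted_cutter, square_cutter, scone_cutter from where it was at the start of the episode below 0.025 m); the robot touches nothing.
It fails at once if the fluted cutter is shifted by more than 25 mm (distance of fluted_cutter from where it was at the start of the episode above 0.025 m).
It fails at once if the square cutter is shifted by more than 25 mm (distance of square_cutter from where it was at the start of the episode above 0.025 m).
It fails at once if the cutter with the strap handle is shifted by more than 25 mm (distance of scone_cutter from where it was at the start of the episode above 0.025 m).
It also fails if it takes over 112 s, if anything falls off the work surface, if the arm or the gripper's body presses on something with over 40 N, if the wrist force passes 120 N, or if a joint passes its speed limit or range.

### The arm

A 7-joint arm with a two-finger parallel gripper is mounted at the origin on the work surface; the furniture and walls round the work are solid. World frame = base frame: x ahead of the robot, y to its left, z up, the work surface at z = 0. Lengths are in m, angles in rad, forces in N, time in s.
With the tool pointing down it reaches from about 0.425 to 0.925 m from the base axis. Payload 6.8 kg.
Tool frame: the origin (TCP) lies at the very end of the fingers, on their centre line; the grasp point (between the pads) lies 19 mm behind it; z points along the fingers, y is the direction in which the jaws open and shut (so a half turn about z gives the same grasp; the last joint's range is limited). The gripper opens to 85 mm and grips with 20 to 120 N. Pads are 22 mm wide; open, the fingers measure 114 mm over their backs; the gripper's body (76 mm by 85 mm) begins 54 mm behind the grasp point. The pads swing forward as they close: fully open they stand 13 mm farther back than shut.
Start: joints at [-1.432, 0.477, 0.022, 1.555, -0.011, 1.109, -0.083], TCP at [0.165, 0.655, 0.231] pointing down, gripper open.
Joint ranges: [-2.96, 2.96], [-0.34, 2.1], [-1.41, 1.46], [0.24, 2.44], [-1.37, 4.51], [0.17, 1.92], [-2.96, 2.96]. Speed limits (rad/s): [2.39, 2.39, 3.14, 3.14, 3.14, 3.14, 3.14].

### API

Orientations are given as a unit quaternion [w, x, y, z].
In Python, from station import bot gives the robot as it stands.
- The arm moves only by the tool move_arm, never from a script. Its argument "commands" is text: rows parted by semicolons, each of 7 numbers parted by spaces: the opening, from 0 (shut) to 1 (fully open), then the shift along the tool's x, y, z in cm, then the turn, a rotation vector about the tool's x, y, z in degrees. In form: gripper tx ty tz rx ry rz; .... A call has 1 to 12 rows; each row shifts and turns the commanded pose from where the row before left it, along the tool's axes as they then stand; what a row does not reach is not made up. A row lasts 1/12 s, in which the tool goes at most 41.7 mm and 7.16 degrees, less where a joint would pass 70% of its speed; a pose out of reach is approached as far as the arm can. A call with a gripper value outside its range is refused whole. The fingers move at their own pace and stop on an object; "force" is the grip in N (left out, the last holds). Time passes only in rows, so rows that do not move let the fingers close. It gives the time, the measured TCP pose, the force and the opening at its end, in the units of the state.
- bot.get_obs(): the state, without advancing time (a new reading comes with each control period).
- bot.read_camera(name): name is "scene" or "side" or "wrist"; returns a dict with "img" (400x640x3 uint8, red, green, blue), "K" (3x3 intrinsics, pixels), "rvec" (rotation vector, rad) and "tvec" (3), from world to camera coordinates, as OpenCV has them; the wrist camera has in their place "hand_eye" (4x4, takes a point from camera to tool coordinates, whose origin is the TCP and whose axes are the flange's). Camera axes: x right, y down, z forward; pixel columns grow to the right and rows downward; lengths in m; the calibration is good to about 2 mm. The wrist camera is an equidistant fisheye: a pixel r from the principal point sees the ray r / f radians off the axis. A picture is of the moment at which its call begins: read the wrist's pose just before it. There is no depth.
- bot.hand_in(): hands the job in, once; it reports no verdict.
The state is a dict: "t": time; "q": joint angles; "joint_vel": joint speeds; "joint_torque": joint torques, N m; "eef_pos": TCP position; "tool_rot": TCP orientation; "contact_force": force on the tool from outside, world axes, zero at the start; "torque": the same for the moment, N m; "gripper_width": opening from 0.0 (shut) to 1.0 (fully open).
Only numpy, scipy, OpenCV 4.12 (cv2) and the standard library are available. Lean on these libraries where they do the work, as an engineer would, in place of code of your own. Each camera call takes 0.05 s, during which the arm holds its last target. There are 200 camera calls.

## Working session

There is one attempt and no reset: what is moved stays moved. The work goes in short steps, Python scripts to look and compute and a tool call to move; the robot and the scene stay as the last step left them, time stands still between calls to the robot, and variables do not carry over. Pictures are saved under pics/ and viewed, about 12 in all and at most 16, crops included, and the job is handed in when it is done.

Besides the shell and the picture viewer there is one more tool, called by a JSON object that holds its "fn" and its "kwargs". move_arm: Moves the arm, as the interface text tells. Its arguments: {"type":"object","properties":{"commands":{"type":"string"},"force":{"type":"number"}},"required":["commands"]}

```bash
mkdir -p pics; ls; python3 - <<'E'
from station import bot
import cv2,numpy as np
o=bot.get_obs(); print(o)
for n in ("scene","side","wrist"):
    c=bot.read_camera(n); cv2.imwrite(f"pics/{n}0.png",c["img"][:,:,::-1]); print(n,{k:np.round(v,4).tolist() for k,v in c.items() if k!="img"})
E
```

```text
pics
{'t': 0.0, 'q': array([-1.43211532,  0.47779242,  0.02234107,  1.55650071, -0.01151093,
        1.10929597, -0.08311129]), 'joint_vel': array([ 8.40668285e-04, -5.79282884e-04,  1.01454907e-03,  8.46729203e-05,
        7.77247728e-04, -5.72215645e-04, -9.16896816e-04]), 'joint_torque': array([ 1.85902776e-03, -5.96444857e+01,  1.60816435e+00, -2.81184822e+01,
        1.22769971e-02,  9.44226631e-03,  3.81025473e-05]), 'eef_pos': array([0.16475521, 0.65394729, 0.2303101 ]), 'tool_rot': array([-5.00458724e-05,  1.23075725e-01,  9.92396843e-01, -9.32833272e-04]), 'contact_force': array([-0.16187863, -0.04321394, -0.45646396]), 'torque': array([0.00115232, 0.01769447, 0.02328318]), 'gripper_width': 1.0021054035259576}
scene {'K': [[425.3936, 0.0, 320.8067], [0.0, 425.3936, 188.7575], [0.0, 0.0, 1.0]], 'rvec': [2.0367, -1.1666, 0.5003], 'tvec': [-0.2844, 0.3308, 0.7362]}
side {'K': [[428.5732, 0.0, 327.3959], [0.0, 428.5732, 198.5055], [0.0, 0.0, 1.0]], 'rvec': [1.9098, -0.3249, 0.2079], 'tvec': [-0.5129, 0.1097, 0.8574]}
wrist {'K': [[309.7069, 0.0, 317.4261], [0.0, 309.7069, 196.1738], [0.0, 0.0, 1.0]], 'hand_eye': [[0.0007, -0.9586, -0.2846, 0.0722], [1.0, 0.0004, 0.0012, -0.0007], [-0.001, -0.2847, 0.9586, -0.1425], [0.0, 0.0, 0.0, 1.0]]}
```

View pics/scene0.png

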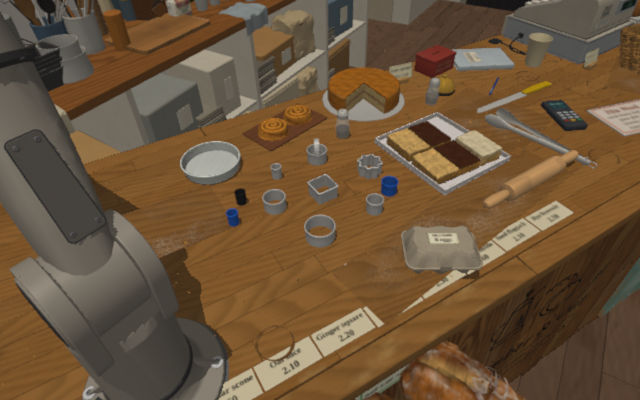

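View pics/side0.png

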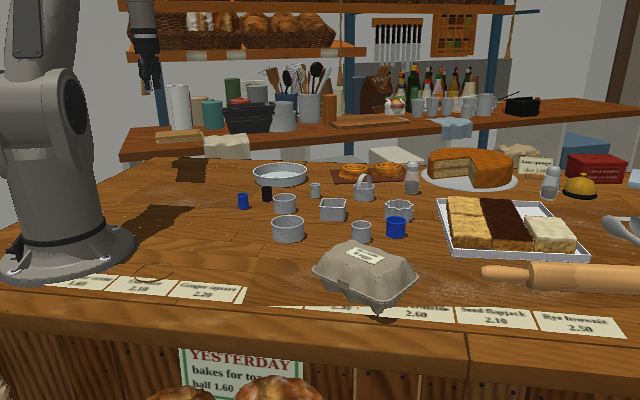

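The scene view shows the tin at (211,162), the 26 at (276,172), the 54 at (275,202), the 68 at (320,231) and the 40 at (374,204). The square is at (323,188), the scone cutter at (317,155) and the fluted at (370,166). The blue and black look-alikes are separate. I'll enlarge this view to measure them.

```bash
cat > h.py <<'E'
from station import bot
import cv2,numpy as np
from scipy.spatial.transform import Rotation as R
def plane(c,uv,z):
    "fixed camera pixels -> world at height z"
    Rm=cv2.Rodrigues(np.array(c["rvec"],float))[0]; t=np.ravel(c["tvec"])
    d=(np.c_[np.atleast_2d(uv),np.ones(len(np.atleast_2d(uv)))]@np.linalg.inv(c["K"]).T)@Rm
    o=-Rm.T@t
    return o+d*((z-o[2])/d[:,2])[:,None]
def tool(o):
    q=o["tool_rot"]; return R.from_quat([q[1],q[2],q[3],q[0]]).as_matrix(), np.array(o["eef_pos"])
def wproj(c,o,P):
    "world -> wrist fisheye pixels"
    Rt,p=tool(o); H=np.array(c["hand_eye"]); X=((np.atleast_2d(P)-p)@Rt-H[:3,3])@H[:3,:3]
    r=np.hypot(X[:,0],X[:,1]); th=np.arctan2(r,X[:,2]); K=np.array(c["K"])
    return np.c_[K[0,2]+K[0,0]*th*X[:,0]/r,K[1,2]+K[1,1]*th*X[:,1]/r]
def wplane(c,o,uv,z):
    Rt,p=tool(o); H=np.array(c["hand_eye"]); K=np.array(c["K"]); uv=np.atleast_2d(uv).astype(float)
    v=(uv-K[:2,2])/K[0,0]; th=np.hypot(v[:,0],v[:,1]); s=np.sinc(th/np.pi)
    d=np.c_[v*s[:,None],np.cos(th)]@H[:3,:3].T@Rt.T; q=p+Rt@H[:3,3]
    return q+d*((z-q[2])/d[:,2])[:,None]
def fproj(c,P): return cv2.projectPoints(np.atleast_2d(P).astype(float),np.array(c["rvec"],float),np.ravel(c["tvec"]).astype(float),np.array(c["K"]),None)[0][:,0]
def ring(x,y,z,r,n=60):
    a=np.linspace(0,2*np.pi,n,endpoint=False); return np.c_[x+r*np.cos(a),y+r*np.sin(a),np.full(n,z)]
def crop(im,x0,y0,w,h,s,name): cv2.imwrite(f"pics/{name}.png",cv2.resize(im[y0:y0+h,x0:x0+w,::-1],None,fx=s,fy=s,interpolation=cv2.INTER_CUBIC))
E
python3 - <<'E'
from h import *
c=bot.read_camera("scene"); crop(c["img"],165,130,260,125,3,"sc1")
for n,u in dict(tin=(211,162),r26=(276,168),r54=(275,196),r68=(320,225),r40=(374,199),sq=(323,183),scone=(317,150),flu=(370,160),blue26=(232,213),blk=(240,193),blue40=(389,181)).items(): print(n,plane(c,u,.036)[0].round(3))
print(plane(c,(440,235),.07))
E
```

```text
tin [0.482 0.299 0.036]
r26 [0.547 0.132 0.036]
r54 [0.457 0.071 0.036]
r68 [ 0.428 -0.074  0.036]
r40 [ 0.566 -0.142  0.036]
sq [ 0.556 -0.006  0.036]
scone [0.667 0.08  0.036]
flu [ 0.698 -0.067  0.036]
blue26 [0.359 0.124 0.036]
blk [0.423 0.152 0.036]
blue40 [ 0.644 -0.146  0.036]
[[ 0.49966337 -0.32138727  0.07      ]]
```

View pics/sc1.png

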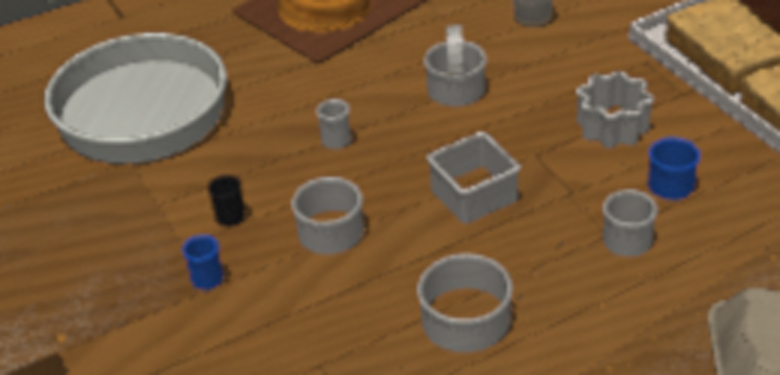

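View pics/wrist0.png

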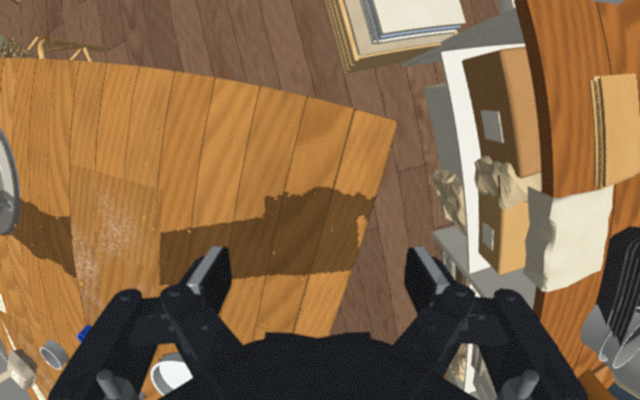

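The crop matches the expected sizes (26, 40, 54, 68). My plan is to build the nest from the inside out: place the 26 in the tin first, then lower the 40, 54 and 68 over it in turn, always gripping from outside. Next I'll refine the poses by fitting silhouettes in both fixed cameras.

```bash
cat > fit.py <<'E'
from h import *
from scipy.optimize import minimize
def mask(im):
    hsv=cv2.cvtColor(im,cv2.COLOR_RGB2HSV).astype(int)
    return ((hsv[...,1]<75)&(hsv[...,2]>60)).astype(np.uint8)
def blob(c,xy,z=.018):
    "filled grey contour nearest the projected guess"
    m=cv2.morphologyEx(mask(c["img"]),cv2.MORPH_CLOSE,np.ones((2,2)))
    cs,_=cv2.findContours(m,cv2.RETR_EXTERNAL,cv2.CHAIN_APPROX_NONE)
    u=fproj(c,[xy[0],xy[1],z])[0]; cs=[k for k in cs if len(k)>12]
    k=max(cs,key=lambda k:cv2.pointPolygonTest(k,tuple(map(float,u)),True))
    return cv2.convexHull(k)[:,0].astype(float)
def pts(x,y,d):
    if d==162: return np.r_[ring(x,y,.03,.081),ring(x,y,0,.0755)]
    return np.r_[ring(x,y,.0355,d/2e3+.001),ring(x,y,0,d/2e3)]
def fit(c,xy,d):
    b=blob(c,xy); lo=b.min(0)-6; S=8
    def ras(h):
        im=np.zeros((int((np.ptp(b[:,1])+14)*S),int((np.ptp(b[:,0])+14)*S)),np.uint8)
        cv2.fillPoly(im,[np.round((h-lo+.5)*S).astype(np.int32)],1); return im
    B=ras(b)
    def cost(p):
        M=ras(cv2.convexHull(fproj(c,pts(p[0],p[1],d)).astype(np.float32))[:,0]); return -(M&B).sum()/(M|B).sum()
    r=minimize(cost,xy,method="Nelder-Mead",options=dict(initial_simplex=np.array(xy)+[[0,0],[.006,0],[0,.006]],xatol=2e-4,fatol=1e-4)); return r.x,-r.fun
E
python3 - <<'E'
from fit import *
g=dict(tin=(.482,.299,162),r26=(.547,.132,26),r54=(.457,.071,54),r68=(.428,-.074,68),r40=(.566,-.142,40))
cs=[bot.read_camera(n) for n in ("scene","side")]
for n,(x,y,d) in g.items():
    for c in cs:
        p,s=fit(c,(x,y),d); print(n,p.round(4),round(s,3),end=' | ')
    print()
E
```

```text
tin [0.4436 0.2439] -100130513299947.84 | tin [0.2604 0.328 ] -0.0 | 
r26 [0.529  0.1545] -0.0 | r26 [0.523 0.15 ] -0.0 | 
r54 [0.4866 0.0692] -390390757506762.44 | r54 [0.538 0.104] -0.0 | 
r68 [ 0.4351 -0.0425] -248374095512448.16 | r68 [ 0.4296 -0.1235] -164318683737235.4 | 
r40 [ 0.5355 -0.1434] -530429423863747.4 | r40 [ 0.5803 -0.0272] -0.0 | fit.py:23: RuntimeWarning: overflow encountered in scalar negative
  M=ras(cv2.convexHull(fproj(c,pts(p[0],p[1],d)).astype(np.float32))[:,0]); return -(M&B).sum()/(M|B).sum()
```

Unsigned overflow in the sum; fixing that.

```bash
sed -i 's/return -(M&B).sum()/return -float((M\&B).sum())/' fit.py; cat > meas.py <<'E'
from fit import *
g=dict(tin=(.482,.299,162),r26=(.547,.132,26),r54=(.457,.071,54),r68=(.428,-.074,68),r40=(.566,-.142,40))
cs=[bot.read_camera(n) for n in ("scene","side")]
for n,(x,y,d) in g.items():
    for c in cs:
        p,s=fit(c,(x,y),d); print(n,p.round(4),round(s,3),end=' | ')
    print()
E
python3 meas.py
```

```text
tin [0.4984 0.3153] 0.978 | tin [0.811  0.1437] 0.023 | 
r26 [0.5522 0.1334] 0.853 | r26 [0.5545 0.1316] 0.797 | 
r54 [0.4539 0.0707] 0.939 | r54 [ 0.4275 -0.0805] 0.461 | 
r68 [ 0.4275 -0.0755] 0.946 | r68 [ 0.4296 -0.0715] 0.596 | 
r40 [ 0.5685 -0.1455] 0.927 | r40 [ 0.4539 -0.3548] 0.091 |
```

{"fn": "move_arm", "kwargs": {"commands": "1 0 0 0 0 0 -7.1; 1 0 0 0 0 0 -7.0; 1 -2.4 -3.25 0 0 0 0; 1 -2.4 -3.25 0 0 0 0; 1 -2.4 -3.25 0 0 0 0; 1 -2.4 -3.25 0 0 0 0; 1 -2.4 -3.25 0 0 0 0; 1 -2.4 -3.25 0 0 0 0; 1 -2.4 -3.25 0 0 0 0; 1 -2.4 -3.25 0 0 0 0; 1 -2.4 -3.25 0 0 0 0; 1 -2.4 -3.25 0 0 0 0", "force": 30}}

```text
t: 1.4
eef_pos: [0.4056, 0.3277, 0.2317]
tool_rot: [0.0, 0.0, 1.0, 0.0]
contact_force: [0.7, 0.5, -0.4]
gripper_width: 1.001
```

{"fn": "move_arm", "kwargs": {"commands": "1 -2.4 -3.25 0 0 0 0; 1 -2.4 -3.25 0 0 0 0; 1 -2.4 -3.25 0 0 0 0; 1 -2.4 -3.25 0 0 0 0; 1 -2.4 -3.25 0 0 0 0; 1 -2.4 -3.25 0 0 0 0; 1 0 0 0 0 0 0; 1 0 0 0 0 0 0"}}

```text
t: 2.07
eef_pos: [0.5497, 0.1314, 0.2314]
tool_rot: [0.0, 0.003, 1.0, -0.0]
contact_force: [0.4, 0.9, -0.0]
gripper_width: 1.002
```

```bash
cat > wl.py <<'E'
import sys
from h import *
o=bot.get_obs(); c=bot.read_camera("wrist")
Rt,p=tool(o); print("t",o["t"],p.round(4),"x",Rt[:,0].round(3),"y",Rt[:,1].round(3),"q",np.round(o["q"],2))
np.savez(f"{sys.argv[1]}.npz",img=c["img"],K=c["K"],hand_eye=c["hand_eye"],eef_pos=o["eef_pos"],tool_rot=o["tool_rot"])
im=c["img"].copy()
for a in sys.argv[2:]:
    x,y,d,z=map(float,a.split(","))
    for r,zz in ((d/2e3+.001,z+.0355),(d/2e3,z)):
        if d==162: r,zz=((.081,.03) if zz>z else (.0725,.003))
        cv2.polylines(im,[np.round(wproj(c,o,ring(x,y,zz,r))*8).astype(np.int32)],True,(255,0,0),1,cv2.LINE_AA,3)
cv2.imwrite(f"pics/{sys.argv[1]}.png",im[:,:,::-1])
E
python3 wl.py w1 .552,.133,26,0 .454,.071,54,0 .428,-.075,68,0 .569,-.145,40,0 .498,.315,162,0
```

```text
t 2.0667 [0.5497 0.1314 0.2314] x [-1.     0.006 -0.001] y [ 0.006  1.    -0.001] q [-0.55  0.3   0.25  1.84 -0.08  1.02  1.3 ]
```

View pics/w1.png

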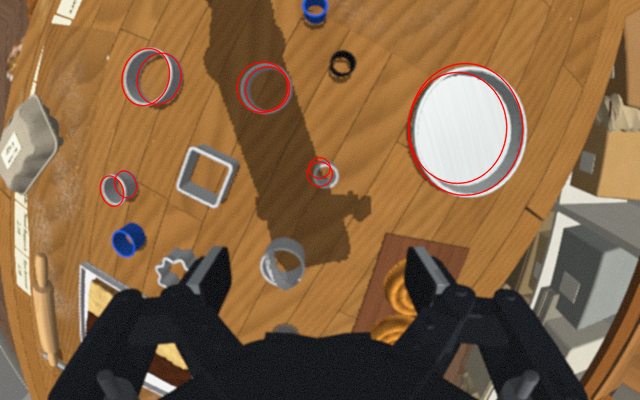

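All seven cutters and the tin are in view, and the overlays agree to within about 3 px. I'll take a clean 3x crop to refine.

```bash
python3 - <<'E'
import numpy as np
from h import *
d=np.load("w1.npz"); crop(d["img"],95,40,260,180,3,"w1c")
E
```

```text
(no output)
```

View pics/w1c.png

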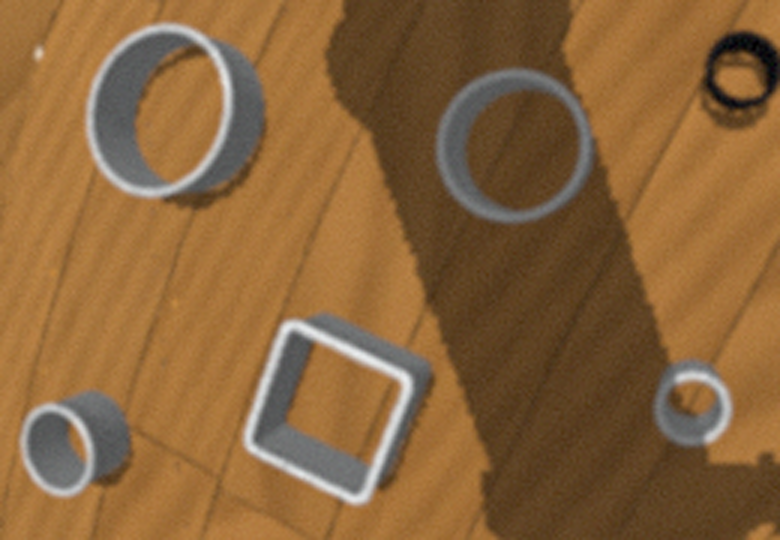

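```bash
cat > bb.py <<'E'
from h import *
from scipy.optimize import least_squares
def bbfit(d,bbox,r,z,x0):
    b=np.array(bbox,float); c=o=d
    def f(p):
        w=wproj(c,o,ring(p[0],p[1],z,r,200)); return np.r_[w.min(0),w.max(0)]-b
    s=least_squares(f,x0,x_scale=.01); return s.x,s.fun
E
python3 - <<'E'
from bb import *
d=np.load("w1.npz")
for n,b,r,x0 in (("26",(655,362,731,445),.014,(.55,.13)),("54",(437,69,593,222),.028,(.454,.07)),("68",(87,24,232,198),.035,(.428,-.075)),("40",(22,403,95,495),.021,(.568,-.145))):
    b=(np.array(b)+.5)/3-.5+np.array([95,40,95,40]); x,f=bbfit(d,b,r,.0355,x0); print(n,x.round(4),f.round(1))
x,f=bbfit(d,(408,65,526,196),.081,.029,(.5,.31)); print("tin",x.round(4),f.round(1))
E
```

```text
26 [0.5525 0.1401] [ 0.2  1.6 -0.2 -1.7]
54 [0.4557 0.0758] [ 0.6  0.2 -0.6 -0.2]
68 [ 0.4286 -0.0712] [ 0.2  0.4 -0.1 -0.4]
40 [ 0.5673 -0.1396] [ 0.3  0.1 -0.3 -0.1]
tin [0.4998 0.3177] [ 1.9 -0.1 -2.8 -0. ]
```

{"fn": "move_arm", "kwargs": {"commands": "0.7 -0.3 0.5 3.3 0 0 0; 0.7 0 0 3.3 0 0 0; 0.7 0 0 3.3 0 0 0; 0.7 0 0 3.2 0 0 0; 0.7 0 0 0 0 0 0; 0.7 0 0 0 0 0 0; 0.7 0 0 0 0 0 0"}}

```text
t: 2.7
eef_pos: [0.5522, 0.1406, 0.1019]
tool_rot: [0.001, -0.0, 1.0, 0.001]
contact_force: [0.1, -0.8, 0.5]
gripper_width: 0.699
```

```bash
python3 wl.py w2 .553,.133,26,0 .5525,.14,26,0
```

```text
t 2.7 [0.5522 0.1406 0.1019] x [-1.    -0.001 -0.002] y [-0.001  1.     0.001] q [-0.52  0.47  0.21  1.93 -0.14  0.75  1.34]
```

View pics/w2.png

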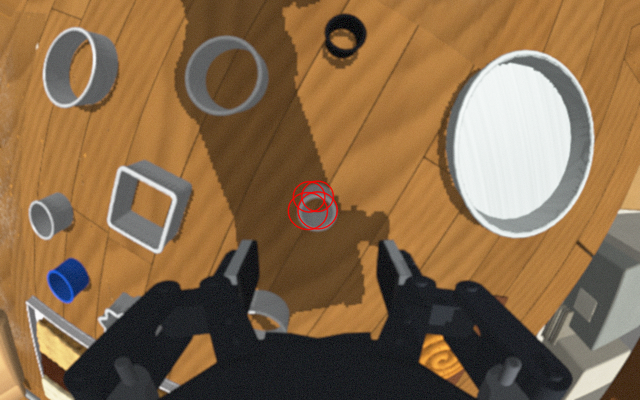

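{"fn": "move_arm", "kwargs": {"commands": "0.7 0 0 3.5 0 0 0; 0.7 0 0 3.5 0 0 0; 0.7 0 0 2.4 0 0 0; 0.7 0 0 0 0 0 0; 0.7 0 0 0 0 0 0; 0.1 0 0 0 0 0 0; 0.1 0 0 0 0 0 0; 0.1 0 0 0 0 0 0; 0.1 0 0 0 0 0 0; 0.1 0 0 0 0 0 0; 0.1 0 0 0 0 0 0", "force": 30}}

```text
t: 3.67
eef_pos: [0.5532, 0.1398, 0.0086]
tool_rot: [0.002, 0.0, 1.0, 0.001]
contact_force: [-2.3, -0.2, 7.1]
gripper_width: 0.296
```

```bash
python3 - <<'E'
from bb import *
d=np.load("w2.npz")
for n,b,r,z,x0 in (("54",(185,36,268,116),.028,.0355,(.454,.07)),("tin",(449,50,593,238),.081,.029,(.5,.31))):
    x,f=bbfit(d,b,r,z,x0); print(n,x.round(4),f.round(1))
E
```

```text
54 [0.4565 0.0775] [ 2.9  0.2 -2.5 -0.2]
tin [0.5016 0.3196] [ 1.   0.2 -2.  -0.3]
```

{"fn": "move_arm", "kwargs": {"commands": "0.1 0 0 -1 0 0 0; 0.1 0 0 -3 0 0 0; 0.1 0 0 -3 0 0 0; 0.1 1.0 3.5 0 0 0 0; 0.1 1.1 3.5 0 0 0 0; 0.1 1.1 3.6 0 0 0 0; 0.1 1.1 3.6 0 0 0 0; 0.1 1.0 3.5 0 0 0 0; 0.1 0 0 0 0 0 0; 0.1 0 0 0 0 0 0; 0.1 0 0 0 0 0 0"}}

```text
t: 4.58
eef_pos: [0.4989, 0.3161, 0.0772]
tool_rot: [0.0, 0.0, 1.0, 0.0]
contact_force: [-0.3, -0.4, 0.4]
gripper_width: 0.295
```

```bash
python3 wl.py w3 .5,.317,162,0
```

```text
t 4.5833 [0.4989 0.3161 0.0772] x [-1.     0.    -0.001] y [0. 1. 0.] q [-0.82  0.53  0.19  1.9  -0.15  0.73  1.03]
```

View pics/w3.png

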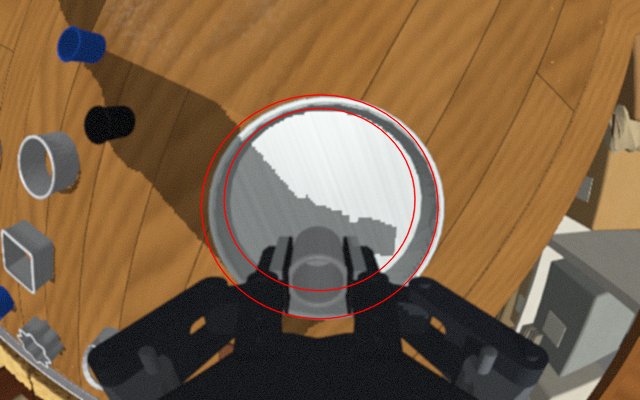

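The overlay shows the tin about 4 mm further in +y, so its centre is near (0.500, 0.320). The 26 hangs straight in the jaws. Placing it now.

{"fn": "move_arm", "kwargs": {"commands": "0.1 0 0.3 3 0 0 0; 0.1 0 0 2.6 0 0 0; 0.1 0 0 0.8 0 0 0; 0.1 0 0 0 0 0 0; 0.1 0 0 0 0 0 0; 0.1 0 0 0.2 0 0 0; 0.1 0 0 0 0 0 0"}}

```text
t: 5.22
eef_pos: [0.4991, 0.3187, 0.0107]
tool_rot: [0.0, 0.001, 1.0, 0.0]
contact_force: [-0.4, -0.4, -0.8]
gripper_width: 0.299
```

{"fn": "move_arm", "kwargs": {"commands": "0.35 0 0 0 0 0 0; 0.5 0 0 0 0 0 0; 0.7 0 0 0 0 0 0; 0.7 0 0 0 0 0 0; 0.7 0 0 0 0 0 0; 0.7 0 0 -1 0 0 0; 0.7 0 0 -3 0 0 0; 0.7 0 0 -3 0 0 0; 0.7 0 0 -3.5 0 0 0; 0.7 0 0 0 0 0 0; 0.7 0 0 0 0 0 0; 0.7 0 0 0 0 0 0"}}

```text
t: 6.22
eef_pos: [0.4984, 0.3193, 0.1156]
tool_rot: [0.0, 0.0, 1.0, 0.0]
contact_force: [-0.4, 0.3, -0.7]
gripper_width: 0.699
```

```bash
python3 wl.py w4 .500,.319,26,.003
```

```text
t 6.2167 [0.4984 0.3193 0.1156] x [-1.     0.001 -0.   ] y [0.001 1.    0.   ] q [-0.84  0.48  0.21  1.87 -0.13  0.8   1.01]
```

View pics/w4.png

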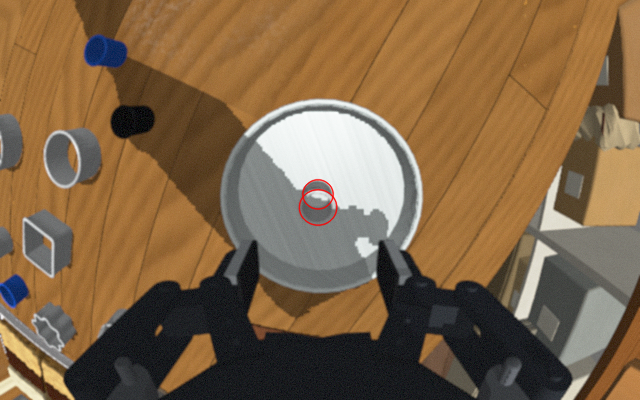

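The 26 stands upright in the tin at about (317,206), matching the overlay. Next is the 40: I'll move above it and add an automatic rim fit to save pictures.

{"fn": "move_arm", "kwargs": {"commands": "0.8 -0.58 -3.83 0 0 0 0; 0.8 -0.58 -3.83 0 0 0 0; 0.8 -0.58 -3.83 0 0 0 0; 0.8 -0.58 -3.83 0 0 0 0; 0.8 -0.58 -3.83 0 0 0 0; 0.8 -0.58 -3.83 0 0 0 0; 0.8 -0.58 -3.83 0 0 0 0; 0.8 -0.58 -3.83 0 0 0 0; 0.8 -0.58 -3.83 0 0 0 0; 0.8 -0.58 -3.83 0 0 0 0; 0.8 -0.58 -3.83 0 0 0 0; 0.8 -0.52 -3.77 0 0 0 0"}}

```text
t: 7.27
eef_pos: [0.5663, -0.1415, 0.1139]
tool_rot: [-0.001, 0.0, 1.0, 0.0]
contact_force: [1.3, -0.1, -0.4]
gripper_width: 0.802
```

{"fn": "move_arm", "kwargs": {"commands": "0.8 0 0 0 0 0 0; 0.8 0 0 0 0 0 0; 0.8 0 0 0 0 0 0"}}

```text
t: 7.52
eef_pos: [0.5664, -0.1391, 0.114]
tool_rot: [-0.001, 0.0, 1.0, 0.0]
contact_force: [-1.0, 0.6, 0.7]
gripper_width: 0.8
```

```bash
cat > rim.py <<'E'
from h import *
from scipy.ndimage import map_coordinates
def rim(d,r,z,x0,s=.012,step=.0005):
    "grid search: outward brightness/colour drop at the outer edge of a rim circle"
    im=cv2.GaussianBlur(d["img"],(3,3),0).astype(float)
    f=lambda P:np.stack([map_coordinates(im[...,k],wproj(d,d,P).T[::-1],order=1,mode="nearest") for k in range(3)],1)
    a=np.arange(-s,s+1e-9,step); S=np.zeros((len(a),len(a)))
    for i,dx in enumerate(a):
        for j,dy in enumerate(a):
            x,y=x0[0]+dx,x0[1]+dy; P=f(ring(x,y,z,r-.001,48)); 
            S[i,j]=np.median(np.linalg.norm(P-f(ring(x,y,z,r+.0015,48)),axis=1))+np.median(np.linalg.norm(P-f(ring(x,y,z,r-.004,48)),axis=1))
    i,j=np.unravel_index(S.argmax(),S.shape); return (x0[0]+a[i],x0[1]+a[j]),S.max()
E
python3 wl.py w5 .567,-.140,40,0
python3 - <<'E'
from rim import *
L=np.load
for f,n,r,z,x in (("w4","26 tin",.014,.0385,(.5,.319)),("w1","26 before",.014,.0355,(.553,.14)),("w2","26 before",.014,.0355,(.553,.14)),("w1","40",.021,.0355,(.567,-.14)),("w2","40",.021,.0355,(.567,-.14)),("w5","40",.021,.0355,(.567,-.14)),("w1","54",.028,.0355,(.456,.076)),("w2","54",.028,.0355,(.456,.076)),("w1","68",.035,.0355,(.428,-.072)),("w5","68",.035,.0355,(.428,-.072))):
    p,s=rim(L(f+".npz"),r,z,x); print(f,n,np.round(p,4),round(s))
E
```

```text
t 7.5167 [ 0.5664 -0.1391  0.114 ] x [-1.     0.001  0.003] y [0.001 1.    0.001] q [-0.08  0.48  0.28  1.9  -0.18  0.8   1.87]
w4 26 tin [0.4895 0.319 ] 95
w1 26 before [0.5545 0.14  ] 165
w2 26 before [0.554 0.14 ] 135
w1 40 [ 0.567  -0.1395] 148
w2 40 [ 0.567  -0.1395] 166
w5 40 [ 0.5675 -0.1415] 135
w1 54 [0.4555 0.0725] 97
w2 54 [0.456 0.075] 146
w1 68 [ 0.4285 -0.0705] 182
w5 68 [ 0.4275 -0.073 ] 100
```

View pics/w5.png

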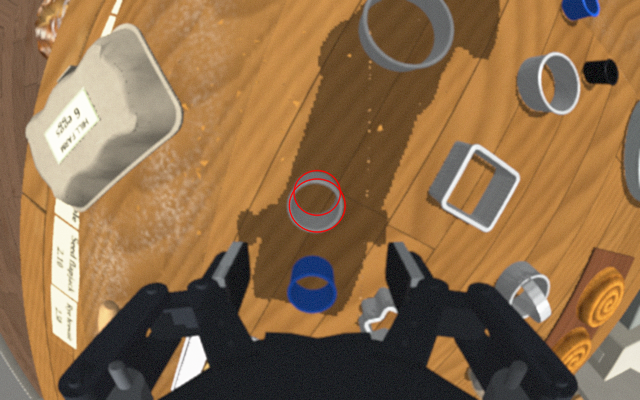

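{"fn": "move_arm", "kwargs": {"commands": "0.8 -0.1 0 3.5 0 0 0; 0.8 0 0 3.5 0 0 0; 0.8 0 0 2.4 0 0 0; 0.8 0 0 1.0 0 0 0; 0.8 0 0 0 0 0 0; 0.2 0 0 0 0 0 0; 0.2 0 0 0 0 0 0; 0.2 0 0 0 0 0 0; 0.2 0 0 0 0 0 0; 0.2 0 0 0 0 0 0; 0.2 0 0 0 0 0 0"}}

```text
t: 8.48
eef_pos: [0.5698, -0.1397, 0.0131]
tool_rot: [0.002, 0.0, 1.0, 0.0]
contact_force: [-1.0, 1.0, 8.4]
gripper_width: 0.456
```

```bash
python3 - <<'E'
from h import *
o=bot.get_obs();print(o["eef_pos"],o["gripper_width"],o["contact_force"])
d=np.load("w4.npz"); crop(d["img"],210,90,220,210,2.8,"w4c")
E
```

```text
[ 0.56978304 -0.13969041  0.01314198] 0.4562172114837438 [-1.04760072  0.95796777  8.43198328]
```

View pics/w4c.png

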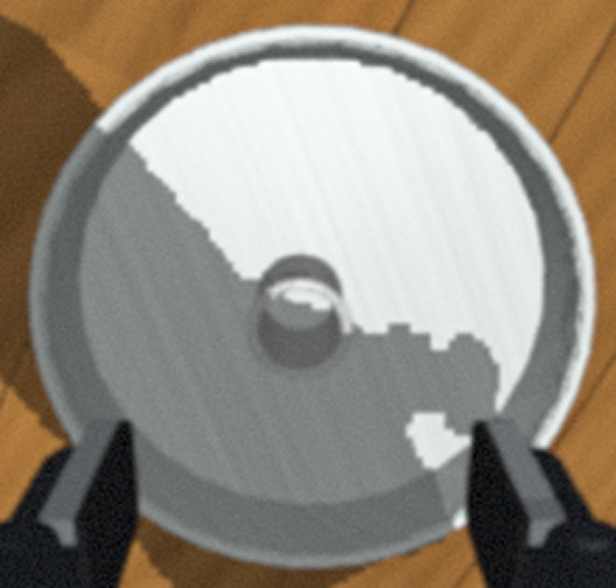

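```bash
python3 - <<'E'
from bb import *
d=np.load("w4.npz")
b=(np.array((250,280,351,378))+.5)/2.8-.5+np.array([210,90,210,90]); x,f=bbfit(d,b,.014,.0385,(.5,.319)); print(x.round(4),f.round(1))
b=(np.array((30,25,595,568))+.5)/2.8-.5+np.array([210,90,210,90]); x,f=bbfit(d,b,.081,.029,(.5,.319)); print("tin",x.round(4),f.round(1))
E
```

```text
[0.5002 0.3186] [-0.6 -0.2  0.6  0.2]
tin [0.5013 0.3222] [ 0.1  0.3 -0.1 -0.5]
```

{"fn": "move_arm", "kwargs": {"commands": "0.2 0 0 -1 0 0 0; 0.2 0 0 -3 0 0 0; 0.2 0 0 -3 0 0 0; 0.2 0 0 -3 0 0 0; 0.2 0 0 0 0 0 0; 0.2 0 0 0 0 0 0"}}

```text
t: 8.98
eef_pos: [0.5698, -0.1401, 0.114]
tool_rot: [0.002, 0.0, 1.0, -0.0]
contact_force: [-0.1, -0.3, 0.2]
gripper_width: 0.455
```

{"fn": "move_arm", "kwargs": {"commands": "0.2 0.56 3.82 0 0 0 0; 0.2 0.56 3.82 0 0 0 0; 0.2 0.56 3.82 0 0 0 0; 0.2 0.56 3.82 0 0 0 0; 0.2 0.56 3.82 0 0 0 0; 0.2 0.56 3.82 0 0 0 0; 0.2 0.56 3.82 0 0 0 0; 0.2 0.56 3.82 0 0 0 0; 0.2 0.56 3.82 0 0 0 0; 0.2 0.56 3.82 0 0 0 0; 0.2 0.56 3.82 0 0 0 0; 0.2 0.56 3.82 0 0 0 0"}}

```text
t: 9.98
eef_pos: [0.5, 0.32, 0.1104]
tool_rot: [-0.001, 0.0, 1.0, -0.001]
contact_force: [0.2, -0.3, -0.1]
gripper_width: 0.453
```

{"fn": "move_arm", "kwargs": {"commands": "0.2 0 0 2 0 0 0; 0.2 0 0 0 0 0 0; 0.2 0 0 0 0 0 0; 0.2 0 0 0 0 0 0"}}

```text
t: 10.32
eef_pos: [0.5016, 0.317, 0.0911]
tool_rot: [-0.0, 0.001, 1.0, -0.001]
contact_force: [0.1, 0.7, -0.9]
gripper_width: 0.457
```

```bash
python3 wl.py w6; python3 - <<'E'
from h import *
d=np.load("w6.npz"); crop(d["img"],215,150,210,180,3.2,"w6c")
E
```

```text
t 10.3167 [0.5016 0.317  0.0911] x [-1.     0.003  0.001] y [ 0.003  1.    -0.002] q [-0.83  0.52  0.21  1.88 -0.15  0.76  1.03]
```

View pics/w6c.png

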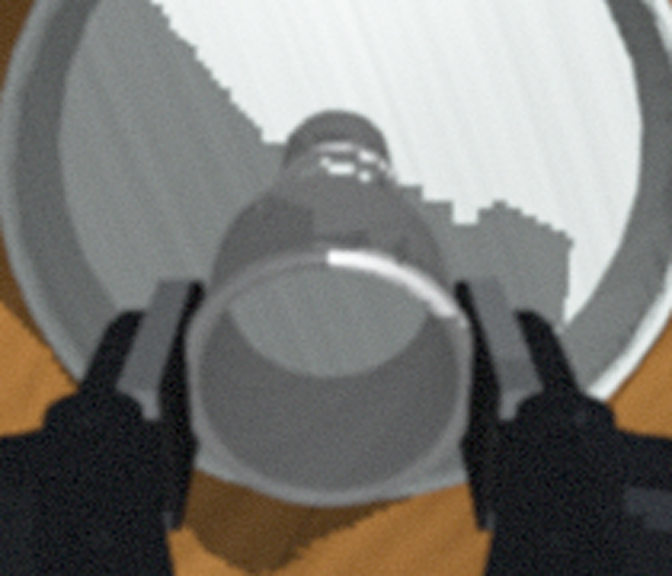

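```bash
python3 - <<'E'
from bb import *
d=np.load("w6.npz")
cv=lambda b:(np.array(b)+.5)/3.2-.5+np.array([215,150]*(len(b)//2))
for z in (.112,.115,.118):
    x,f=bbfit(d,cv((187,247,473,505)),.021,z,(.5,.319)); print("40",z,x.round(4),f.round(1))
print("26 if at .5002,.3186: rim bbox",[(np.r_[w.min(0),w.max(0)]-[215,150,215,150])*3.2 for w in [wproj(d,d,ring(.5002,.3186,.0385,.014))]], "bottom",[(np.r_[w.min(0),w.max(0)]-[215,150,215,150])*3.2 for w in [wproj(d,d,ring(.5002,.3186,.003,.013))]])
E
```

```text
40 0.112 [0.5002 0.3167] [-1.7  0.5  1.7 -0.3]
40 0.115 [0.4986 0.3167] [-2.8 -0.3  2.8  0.9]
40 0.118 [0.4971 0.3167] [-4.  -1.   4.   2.1]
26 if at .5002,.3186: rim bbox [array([271.1543557 , 142.94728702, 404.65735886, 268.45955912])] bottom [array([283.21886565, 105.57304313, 389.8864649 , 207.57683774])]
```

{"fn": "move_arm", "kwargs": {"commands": "0.2 0 0.15 1.5 0 0 0; 0.2 0 0 1.5 0 0 0; 0.2 0 0 1.5 0 0 0; 0.2 0 0 1.5 0 0 0; 0.2 0 0 0.6 0 0 0; 0.2 0 0 0.6 0 0 0; 0.2 0 0 0.3 0 0 0; 0.2 0 0 0 0 0 0; 0.2 0 0 0 0 0 0"}}

```text
t: 11.12
eef_pos: [0.502, 0.3203, 0.017]
tool_rot: [0.0, 0.001, 1.0, 0.0]
contact_force: [-1.0, 0.4, -0.5]
gripper_width: 0.456
```

{"fn": "move_arm", "kwargs": {"commands": "0.5 0 0 0 0 0 0; 0.6 0 0 0 0 0 0; 0.8 0 0 0 0 0 0; 0.8 0 0 0 0 0 0; 0.8 0 0 0 0 0 0; 0.8 0 0 -1 0 0 0; 0.8 0 0 -3 0 0 0; 0.8 0 0 -3 0 0 0; 0.8 0 0 -3 0 0 0; 0.8 0 0 0 0 0 0; 0.8 0 0 0 0 0 0; 0.8 0 0 0 0 0 0"}}

```text
t: 12.12
eef_pos: [0.5011, 0.3201, 0.1164]
tool_rot: [-0.0, 0.0, 1.0, 0.0]
contact_force: [-0.1, 0.1, -0.6]
gripper_width: 0.798
```

```bash
python3 wl.py w7; python3 - <<'E'
from h import *
d=np.load("w7.npz"); crop(d["img"],210,90,220,210,2.8,"w7c")
E
```

```text
t 12.1167 [0.5011 0.3201 0.1164] x [-1.     0.001  0.   ] y [0.001 1.    0.   ] q [-0.84  0.48  0.22  1.87 -0.14  0.81  1.02]
```

View pics/w7c.png

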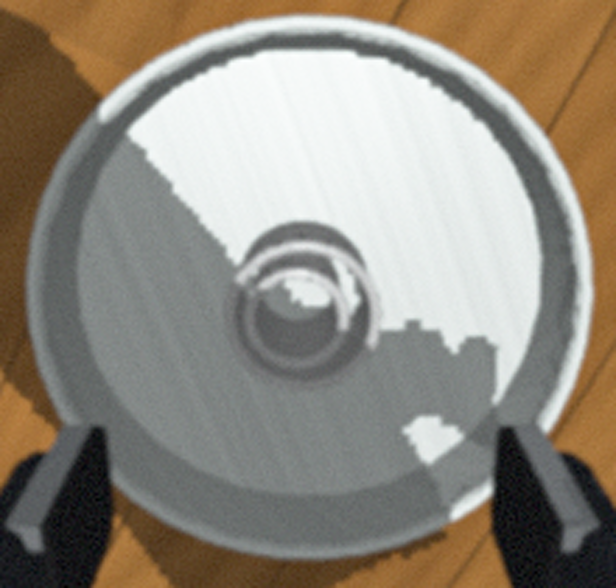

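The 40 stands around the 26, both flat, about 3 mm apart in centre. The 40's rim is at x 231–381, y 240–387 in the crop. Next is the 54.

{"fn": "move_arm", "kwargs": {"commands": "0.95 0.64 -3.5 0 0 0 0; 0.95 0.64 -3.5 0 0 0 0; 0.95 0.64 -3.5 0 0 0 0; 0.95 0.64 -3.5 0 0 0 0; 0.95 0.64 -3.5 0 0 0 0; 0.95 0.64 -3.5 0 0 0 0; 0.95 0.64 -3.5 0 0 0 0; 0.95 0 0 0 0 0 0; 0.95 0 0 0 0 0 0; 0.95 0 0 0 0 0 0"}}

```text
t: 13.0
eef_pos: [0.4562, 0.0756, 0.1157]
tool_rot: [-0.001, 0.0, 1.0, -0.0]
contact_force: [1.0, 1.1, 1.1]
gripper_width: 0.95
```

```bash
python3 wl.py w8; python3 - <<'E'
from bb import *
from rim import rim
d=np.load("w7.npz")
b=(np.array((231,240,381,387))+.5)/2.8-.5+np.array([210,90,210,90]); x,f=bbfit(d,b,.021,.0385,(.5,.319)); print("40",x.round(4),f.round(1))
d=np.load("w8.npz")
p,s=rim(d,.028,.0355,(.456,.075)); print("54",p,s)
p,s=rim(d,.035,.0355,(.428,-.072)); print("68",p,s)
E
```

```text
t 13.0 [0.4562 0.0756 0.1157] x [-1.     0.001  0.001] y [ 0.001  1.    -0.   ] q [-0.53  0.3   0.27  2.17 -0.13  0.69  1.4 ]
40 [0.4991 0.3209] [-1.2 -0.4  1.3  0.5]
54 (np.float64(0.4555), np.float64(0.07500000000000001)) 165.62487942261833
68 (np.float64(0.428), np.float64(-0.07199999999999998)) 290.74514864381786
```

{"fn": "move_arm", "kwargs": {"commands": "0.95 0 0 3.5 0 0 0; 0.95 0 0 3.5 0 0 0; 0.95 0 0 2.5 0 0 0; 0.95 0 0 1.0 0 0 0; 0.95 0 0 0 0 0 0; 0.3 0 0 0 0 0 0; 0.3 0 0 0 0 0 0; 0.3 0 0 0 0 0 0; 0.3 0 0 0 0 0 0; 0.3 0 0 0 0 0 0; 0.3 0 0 0 0 0 0"}}

```text
t: 13.97
eef_pos: [0.4577, 0.0759, 0.0128]
tool_rot: [0.001, 0.0, 1.0, 0.001]
contact_force: [-0.8, -0.0, 7.7]
gripper_width: 0.622
```

{"fn": "move_arm", "kwargs": {"commands": "0.3 0 0 -1 0 0 0; 0.3 0 0 -3 0 0 0; 0.3 0 0 -3 0 0 0; 0.3 0 0 -3 0 0 0; 0.3 0 0 0 0 0 0; 0.3 0 0 0 0 0 0"}}

```text
t: 14.47
eef_pos: [0.4578, 0.0758, 0.1136]
tool_rot: [0.002, 0.0, 1.0, 0.001]
contact_force: [0.1, 0.6, -0.8]
gripper_width: 0.625
```

{"fn": "move_arm", "kwargs": {"commands": "0.3 -0.63 3.5 0 0 0 0; 0.3 -0.63 3.5 0 0 0 0; 0.3 -0.63 3.5 0 0 0 0; 0.3 -0.63 3.5 0 0 0 0; 0.3 -0.63 3.5 0 0 0 0; 0.3 -0.63 3.5 0 0 0 0; 0.3 -0.63 3.5 0 0 0 0; 0.3 0 0 0 0 0 0; 0.3 0 0 0 0 0 0; 0.3 0 0 0 0 0 0"}}

```text
t: 15.3
eef_pos: [0.5, 0.319, 0.1101]
tool_rot: [-0.001, 0.0, 1.0, -0.001]
contact_force: [-0.1, 0.2, -0.6]
gripper_width: 0.622
```

```bash
python3 wl.py w9; python3 - <<'E'
from rim import *
d=np.load("w9.npz"); z=d["eef_pos"][2]
for dz in (.019,.0227,.026): print("54",dz,rim(d,.028,z+dz,(.4995,.3205)))
d=np.load("w6.npz"); z=d["eef_pos"][2]
for dz in (.017,.02,.0227): print("w6 40",dz,rim(d,.021,z+dz,(.4995,.3205)))
d=np.load("w7.npz")
print("40 in tin",rim(d,.021,.0385,(.4995,.3205)))
E
```

```text
t 15.3 [0.5    0.319  0.1101] x [-1.     0.001  0.002] y [ 0.001  1.    -0.002] q [-0.85  0.49  0.23  1.87 -0.15  0.8   1.03]
54 0.019 ((np.float64(0.5), np.float64(0.3185)), np.float64(179.229765879482))
54 0.0227 ((np.float64(0.498), np.float64(0.319)), np.float64(141.61023725935547))
54 0.026 ((np.float64(0.4965), np.float64(0.317)), np.float64(154.75048540869295))
w6 40 0.017 ((np.float64(0.502), np.float64(0.3165)), np.float64(156.2515809201323))
w6 40 0.02 ((np.float64(0.501), np.float64(0.316)), np.float64(153.63815341174575))
w6 40 0.0227 ((np.float64(0.499), np.float64(0.3165)), np.float64(145.8777073289087))
40 in tin ((np.float64(0.4935), np.float64(0.32)), np.float64(103.08221042760563))
```

{"fn": "move_arm", "kwargs": {"commands": "0.3 0 0.15 2.5 0 0 0; 0.3 0 0 2 0 0 0; 0.3 0 0 1.3 0 0 0; 0.3 0 0 1.2 0 0 0; 0.3 0 0 0.8 0 0 0; 0.3 0 0 0.8 0 0 0; 0.3 0 0 0.6 0 0 0; 0.3 0 0 0.2 0 0 0; 0.3 0 0 0 0 0 0; 0.3 0 0 0 0 0 0"}}

```text
t: 16.18
eef_pos: [0.5011, 0.3219, 0.0177]
tool_rot: [0.0, 0.0, 1.0, 0.0]
contact_force: [1.1, -0.5, -0.7]
gripper_width: 0.622
```

{"fn": "move_arm", "kwargs": {"commands": "0.68 0 0 0 0 0 0; 0.75 0 0 0 0 0 0; 0.95 0 0 0 0 0 0; 0.95 0 0 0 0 0 0; 0.95 0 0 0 0 0 0; 0.95 0 0 -1 0 0 0; 0.95 0 0 -3 0 0 0; 0.95 0 0 -3 0 0 0; 0.95 0 0 -3 0 0 0; 0.95 0 0 0 0 0 0; 0.95 0 0 0 0 0 0; 0.95 0 0 0 0 0 0"}}

```text
t: 17.18
eef_pos: [0.5004, 0.3216, 0.1174]
tool_rot: [-0.0, 0.0, 1.0, 0.0]
contact_force: [-0.4, 0.1, -0.9]
gripper_width: 0.947
```

```bash
python3 wl.py w10; python3 - <<'E'
from h import *
d=np.load("w10.npz"); crop(d["img"],210,90,220,210,2.8,"w10c")
E
```

```text
t 17.1833 [0.5004 0.3216 0.1174] x [-1.     0.001  0.   ] y [0.001 1.    0.   ] q [-0.86  0.48  0.24  1.86 -0.15  0.81  1.03]
```

View pics/w10c.png

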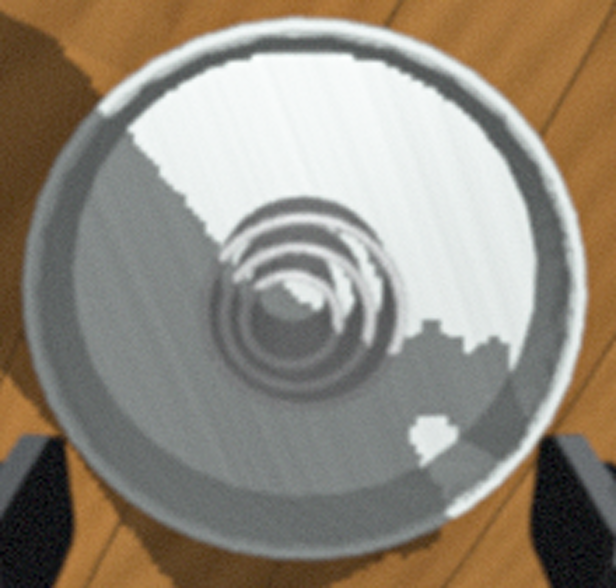

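The 54 sits flat around the 40, with its rim at x 209–404, y 212–406 in the crop. Last is the 68.

{"fn": "move_arm", "kwargs": {"commands": "1 0.72 -3.94 0 0 0 0; 1 0.72 -3.94 0 0 0 0; 1 0.72 -3.94 0 0 0 0; 1 0.72 -3.94 0 0 0 0; 1 0.72 -3.94 0 0 0 0; 1 0.72 -3.94 0 0 0 0; 1 0.72 -3.94 0 0 0 0; 1 0.72 -3.94 0 0 0 0; 1 0.72 -3.94 0 0 0 0; 1 0.72 -3.94 0 0 0 0; 1 0 0 0 0 0 0; 1 0 0 0 0 0 0"}}

```text
t: 18.23
eef_pos: [0.427, -0.0744, 0.1165]
tool_rot: [-0.001, 0.003, 1.0, -0.0]
contact_force: [0.0, 1.1, 0.5]
gripper_width: 0.997
```

```bash
python3 wl.py w11; python3 - <<'E'
from bb import *
from rim import rim
d=np.load("w10.npz")
b=(np.array((209,212,404,406))+.5)/2.8-.5+np.array([210,90,210,90]); x,f=bbfit(d,b,.028,.0385,(.5,.319)); print("54",x.round(4),f.round(1))
d=np.load("w11.npz")
print("68",rim(d,.035,.0355,(.428,-.072)))
E
```

```text
t 18.2333 [ 0.427  -0.0744  0.1165] x [-1.     0.006  0.002] y [ 0.006  1.    -0.001] q [-0.28  0.26  0.36  2.23 -0.14  0.67  1.74]
54 [0.498  0.3225] [-2.4 -0.7  2.4  1. ]
68 ((np.float64(0.4275), np.float64(-0.07249999999999998)), np.float64(132.8409093862672))
```

{"fn": "move_arm", "kwargs": {"commands": "1 0 0 0 0 0 0; 1 0 0 0 0 0 0"}}

```text
t: 18.45
eef_pos: [0.4286, -0.0707, 0.1169]
tool_rot: [-0.0, -0.001, 1.0, 0.0]
contact_force: [-0.6, 0.5, -0.3]
gripper_width: 0.999
```

```bash
python3 wl.py w12; python3 - <<'E'
from rim import rim,np
d=np.load("w12.npz")
print("68",rim(d,.035,.0355,(.428,-.072)))
E
```

```text
t 18.45 [ 0.4286 -0.0707  0.1169] x [-1.    -0.002  0.001] y [-0.002  1.     0.   ] q [-0.29  0.26  0.35  2.23 -0.14  0.67  1.74]
68 ((np.float64(0.428), np.float64(-0.07249999999999998)), np.float64(134.31161849235377))
```

{"fn": "move_arm", "kwargs": {"commands": "1 0 -0.15 3 0 0 0; 1 0 0 3 0 0 0; 1 0 0 2 0 0 0; 1 0 0 1 0 0 0; 1 0 0 0.5 0 0 0; 1 0 0 0 0 0 0; 1 0 0 0 0 0 0"}}

```text
t: 19.08
eef_pos: [0.4291, -0.0735, 0.0228]
tool_rot: [0.0, 0.0, 1.0, 0.0]
contact_force: [-0.2, 0.3, 0.3]
gripper_width: 1.002
```

{"fn": "move_arm", "kwargs": {"commands": "1 0 0 0.6 0 0 0; 1 0 0 0.5 0 0 0; 1 0 0 0 0 0 0; 0.5 0 0 0 0 0 0; 0.5 0 0 0 0 0 0; 0.5 0 0 0 0 0 0; 0.5 0 0 0 0 0 0; 0.5 0 0 0 0 0 0; 0.5 0 0 0 0 0 0"}}

```text
t: 19.83
eef_pos: [0.4285, -0.0737, 0.0118]
tool_rot: [0.0, 0.0, 1.0, 0.0]
contact_force: [-1.4, 0.8, 5.6]
gripper_width: 0.783
```

{"fn": "move_arm", "kwargs": {"commands": "0.5 0 0 -1 0 0 0; 0.5 0 0 -3 0 0 0; 0.5 0 0 -3 0 0 0; 0.5 0 0 -3 0 0 0; 0.5 0 0 0 0 0 0; 0.5 0 0 0 0 0 0; 0.5 0 0 0 0 0 0"}}

```text
t: 20.42
eef_pos: [0.4282, -0.0735, 0.1114]
tool_rot: [0.0, 0.0, 1.0, 0.0]
contact_force: [-0.3, 0.1, -0.7]
gripper_width: 0.783
```

{"fn": "move_arm", "kwargs": {"commands": "0.5 -0.71 3.95 0 0 0 0; 0.5 -0.71 3.95 0 0 0 0; 0.5 -0.71 3.95 0 0 0 0; 0.5 -0.71 3.95 0 0 0 0; 0.5 -0.71 3.95 0 0 0 0; 0.5 -0.71 3.95 0 0 0 0; 0.5 -0.71 3.95 0 0 0 0; 0.5 -0.71 3.95 0 0 0 0; 0.5 -0.71 3.95 0 0 0 0; 0.5 -0.71 3.95 0 0 0 0; 0.5 0 0 0 0 0 0; 0.5 0 0 0 0 0 0"}}

```text
t: 21.42
eef_pos: [0.4983, 0.3237, 0.1092]
tool_rot: [-0.001, -0.002, 1.0, -0.001]
contact_force: [0.1, -1.1, -1.3]
gripper_width: 0.783
```

{"fn": "move_arm", "kwargs": {"commands": "0.5 0 0 0 0 0 0; 0.5 0 0 0 0 0 0"}}

```text
t: 21.58
eef_pos: [0.4993, 0.319, 0.1102]
tool_rot: [-0.001, 0.001, 1.0, -0.001]
contact_force: [-0.7, -0.3, -0.4]
gripper_width: 0.786
```

```bash
python3 wl.py w13; python3 - <<'E'
from rim import *
d=np.load("w13.npz"); z=d["eef_pos"][2]
for dz in (.019,.0215,.0237): print("68",dz,rim(d,.035,z+dz,(.4988,.322)))
E
```

```text
t 21.5833 [0.4993 0.319  0.1102] x [-1.     0.003  0.002] y [ 0.003  1.    -0.002] q [-0.87  0.49  0.25  1.87 -0.17  0.8   1.04]
68 0.019 ((np.float64(0.5043000000000001), np.float64(0.3185)), np.float64(141.03852853448558))
68 0.0215 ((np.float64(0.5028), np.float64(0.318)), np.float64(164.91958245674465))
68 0.0237 ((np.float64(0.5013000000000001), np.float64(0.318)), np.float64(161.0160661706116))
```

```bash
python3 - <<'E'
from h import *
d=np.load("w13.npz"); crop(d["img"],195,130,245,185,3.2,"w13c")
E
```

```text
(no output)
```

View pics/w13c.png

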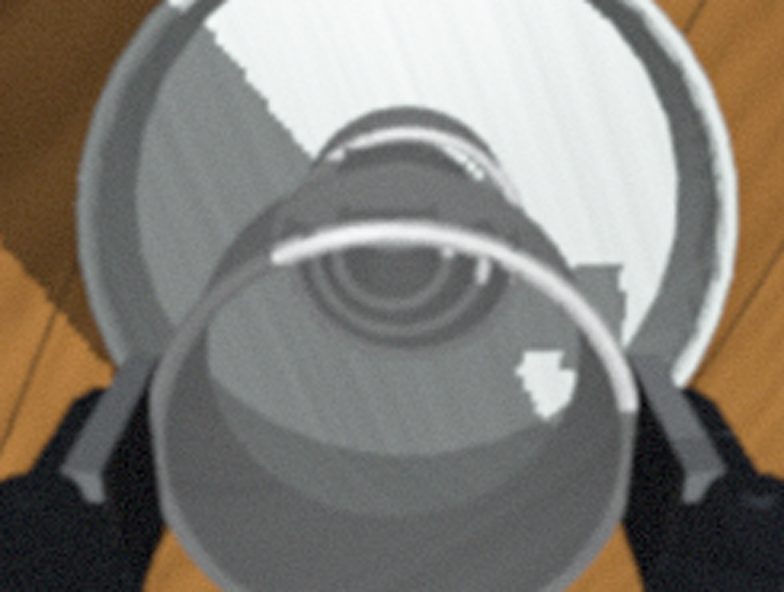

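```bash
python3 - <<'E'
from bb import *
d=np.load("w13.npz"); cv=lambda b,k:(np.array(b,float)+.5)/3.2-.5+np.array(k)
m=np.r_[cv([151,221,637],[195,130,195]),cv([205,517,580],[195,130,195])]
def f(p):
    t=wproj(d,d,ring(p[0],p[1],p[2],.035,300)); b=wproj(d,d,ring(p[0],p[1],p[2]-.0355,.032,300))
    return np.r_[t[:,0].min(),t[:,1].min(),t[:,0].max(),b[:,0].min(),b[:,1].max(),b[:,0].max()]-m
s=least_squares(f,[.5,.32,.13],x_scale=.01); print("68",s.x.round(4),s.fun.round(1),"dz",s.x[2]-d["eef_pos"][2])
n=cv([126,349],[130,130])
def g(p):
    t=wproj(d,d,ring(p[0],.3225,.0385,.028,300)); return np.r_[t[:,1].min(),t[:,1].max()]-n
s=least_squares(g,[.5],x_scale=.01); print("54 x",s.x,s.fun)
E
```

```text
68 [0.4991 0.3185 0.133 ] [-1.5  1.   1.   1.3 -1.4 -0.8] dz 0.02278261594635954
54 x [0.49747558] [-1.44768719  1.68635996]
```

{"fn": "move_arm", "kwargs": {"commands": "0.5 0.15 0.2 2.5 0 0 0; 0.5 0 0 2 0 0 0; 0.5 0 0 1.3 0 0 0; 0.5 0 0 0 0 0 0; 0.5 0 0 0.7 0 0 0; 0.5 0 0 0.5 0 0 0; 0.5 0 0 0.5 0 0 0; 0.5 0 0 0 0 0 0"}}

```text
t: 22.3
eef_pos: [0.4981, 0.3231, 0.0359]
tool_rot: [-0.0, 0.0, 1.0, -0.0]
contact_force: [-0.2, -0.3, -0.2]
gripper_width: 0.783
```

{"fn": "move_arm", "kwargs": {"commands": "0.5 0 0 0.8 0 0 0; 0.5 0 0 0.6 0 0 0; 0.5 0 0 0.4 0 0 0; 0.5 0 0 0.1 0 0 0; 0.5 0 0 0 0 0 0; 0.5 0 0 0 0 0 0"}}

```text
t: 22.8
eef_pos: [0.4983, 0.3232, 0.0173]
tool_rot: [0.0, 0.0, 1.0, -0.0]
contact_force: [-0.6, 0.2, -0.9]
gripper_width: 0.783
```

{"fn": "move_arm", "kwargs": {"commands": "0.85 0 0 0 0 0 0; 0.9 0 0 0 0 0 0; 1 0 0 0 0 0 0; 1 0 0 0 0 0 0; 1 0 0 0 0 0 0; 1 0 0 -1 0 0 0; 1 0 0 -3 0 0 0; 1 0 0 -3 0 0 0; 1 0 0 -3 0 0 0; 1 0 0 0 0 0 0; 1 0 0 0 0 0 0; 1 0 0 0 0 0 0"}}

```text
t: 23.8
eef_pos: [0.4979, 0.3232, 0.1175]
tool_rot: [-0.0, 0.0, 1.0, 0.0]
contact_force: [-0.5, 0.4, 0.3]
gripper_width: 1.004
```

```bash
python3 wl.py w14; python3 - <<'E'
from h import *
d=np.load("w14.npz"); s=bot.read_camera("scene")["img"]; s2=bot.read_camera("side")["img"]
r=lambda a,w,h:cv2.resize(a,(w,h),interpolation=cv2.INTER_CUBIC)
A=r(d["img"][90:300,210:430],440,420)
B=np.r_[r(s[130:255,165:425],360,173),r(s2[150:250,220:420],360,180),np.zeros((67,360,3),np.uint8)]
cv2.imwrite("pics/fin.png",np.c_[A,B][:,:,::-1])
E
```

```text
t 23.8 [0.4979 0.3232 0.1175] x [-1.     0.001  0.   ] y [0.001 1.    0.   ] q [-0.88  0.48  0.26  1.87 -0.16  0.81  1.04]Traceback (most recent call last):
  File "<stdin>", line 6, in <module>
    res = self.concatenate(tuple(objs), axis=axis)
ValueError: all the input array dimensions except for the concatenation axis must match exactly, but along dimension 1, the array at index 0 has size 440 and the array at index 1 has size 360
```

```bash
python3 - <<'E'
from h import *
d=np.load("w14.npz"); s=bot.read_camera("scene")["img"]; s2=bot.read_camera("side")["img"]
r=lambda a,w,h:cv2.resize(a,(w,h),interpolation=cv2.INTER_CUBIC)
A=r(d["img"][90:300,210:430],440,420)
B=np.vstack([r(s[130:255,165:425],360,173),r(s2[150:250,220:420],360,180),np.zeros((67,360,3),np.uint8)])
cv2.imwrite("pics/fin.png",np.hstack([A,B])[:,:,::-1])
E
```

```text
(no output)
```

View pics/fin.png

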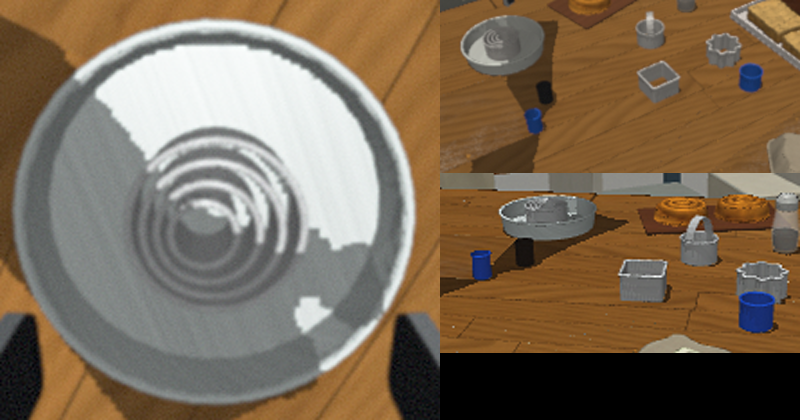

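The four rims are nested and level, with the outer rim at (131–309, 133–307) in the left panel. The square, scone and fluted cutters and the look-alikes stand where they were. The gripper is clear, so I'm handing in.

```bash
python3 -c "
from station import bot
print(bot.hand_in())"
```

```text
the job is handed in; nothing more can be done
None
```

The four plain round cutters are in the tin, nested and rim up, and I handed the job in at about 24 s of the 112 s. I set the 26 down first and lowered the 40, 54 and 68 over it, gripping each from outside.

**Last checks**
- **Nest:** the last wrist picture shows four level rims nested inside each other. The 26, 40 and 54 measured within about 3 mm of each other (limit 8 mm). I judged the 68's final centring by eye only, not by a fit.
- **Other cutters:** the scene and side views show the fluted, square and strap-handle cutters and the look-alikes unmoved, by eye.
- **Gripper:** it was open and about 0.12 m up, touching nothing. The largest contact force I saw was about 8 N.

**Disagreements**
- **Positions:** the wrist and scene cameras differed by about 5 mm in y. I used the wrist values, and the grasps bore them out.
- **Rim fit:** my automatic rim fit gave wrong positions for cutters inside the tin, and also for the held 68. I used hand-read outlines for those instead.

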